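# Put the mixed-up cartons right and wedge the load on a cafe cart

## Robot

A 6-joint arm with a two-finger parallel gripper is mounted at the origin on the work surface. World frame = base frame: x ahead of the robot, y to its left, z up, the work surface at z = 0. Lengths are in m, angles in rad, forces in N, time in s.
With the tool pointing down it reaches from about 0.325 to 1 m from the base axis. Payload 5.1 kg.
Tool frame: the origin (TCP) lies at the very end of the fingers, on their centre line; the grasp point (between the pads) lies 19 mm behind it; z points along the fingers, y is the line along which they close (so a half turn about z gives the same grasp; the last joint's range is limited). The gripper opens to 85 mm and grips with 20 to 120 N. Pads are 22 mm wide; open, the fingers measure 114 mm over their backs; the gripper's body (76 mm by 85 mm) begins 54 mm behind the grasp point. The pads swing forward as they close: fully open they stand 13 mm farther back than shut.
Start: joints at [-1.212, 0.124, 1.65, -0, 1.367, -0.083], TCP at [0.278, -0.588, 0.231] pointing down, gripper open.
Joint ranges: [-2.61, 2.61], [-1.02, 2.33], [0.03, 2.71], [-1.35, 4.49], [0.32, 2.68], [-2.91, 2.91]. Speed limits (rad/s): [2.57, 2.57, 3.14, 3.14, 3.14, 3.14].

## Interface

Orientations are given as a unit quaternion [w, x, y, z].
In Python, from station import env, optics, finish_job gives the robot as it stands. The module is installed in compiled form; this text tells all that it offers. Calls block until the motion is done:
- env.reach(position, orientation): joint-space move of the TCP to a pose.
- env.move_linear(position, max_speed=0.15, orientation=None): straight line of the TCP; orientation=None keeps the orientation; max_speed is the mean speed in m/s.
- env.movej(angles): joint-space move.
- env.set_gripper(opening): opening from 0.0 (shut) to 1.0 (fully open); the grip force is fixed at half the most; returns when the fingers have stopped.
- env.dwell(seconds).
- env.ik(position, orientation): joint angles nearest the present ones, or None.
- env.read_state(): the state.
- optics.get_image(name): name is "scene" or "side" or "wrist"; returns the picture (400x640x3 uint8, red, green, blue); there is no depth.
- optics.camera_info(name): a dict with "mtx" (3x3 intrinsics, pixels), "cam_to_world" (4x4, takes a point from camera to world coordinates); the wrist camera has in their place "T_tool_cam" (4x4, takes a point from camera to tool coordinates, whose origin is the TCP and whose axes are the flange's). Camera axes: x right, y down, z forward; pixel columns grow to the right and rows downward; lengths in m; the calibration is good to about 2 mm. A picture is of the moment at which its call begins: read the wrist's pose just before it. camera_info takes no time and is no camera call.
A pose or a line that the arm cannot do raises env.Unreachable and nothing moves.
- finish_job(): hands the job in; it is judged then, once.
The state is a dict: "t": time; "joints": joint angles; "qd": joint speeds; "joint_efforts": joint torques, N m; "tcp_pos": TCP position; "ee_rot": TCP orientation; "contact_force": force on the tool from outside, world axes, zero at the start; "torque": the same for the moment, N m; "finger_gap": opening from 0.0 (shut) to 1.0 (fully open); "grip_force": force on a finger pad.
Only numpy, scipy, OpenCV 4.12 (cv2) and the standard library are available. Lean on these libraries where they do the work, as an engineer would, in place of code of your own. Each camera call takes 0.05 s, during which the arm holds its last target. There are 200 camera calls.

## Task

The three drink cartons on the cart stand in each other's holders: put each upright into the holder of its own colour (the black mat is free for parking one on the way). Then, last of all, push the wooden wedge, thin end down, firmly into the gap left between the red carton and an end plate of the long red holder, so that the carton is locked tight against the other end plate, and let go. Do not let a carton fall over, and leave the mug and the bottle where they are.

Things in the scene. Friction and masses are not known exactly. Their poses are not given: they have to be found in the camera images.
- green_carton_center (a point): green half-pint gable-top drink carton: white, with green band and green roof, 56 x 56 mm square, straight sides up to 64 mm, then a roof and a fin to 90 mm, 0.25 kg or so. This point: on its axis 45 mm above its underside. z up; its sides lie along its x and y. Stands at the start in the red holder
- red_carton_center (a point): red half-pint gable-top drink carton: white, with red band and red roof, 56 x 56 mm square, straight sides up to 64 mm, then a roof and a fin to 90 mm, 0.25 kg or so. This point: on its axis 45 mm above its underside. z up; its sides lie along its x and y. Stands at the start in the blue holder
- blue_carton_center (a point): blue half-pint gable-top drink carton: white, with blue band and blue roof, 56 x 56 mm square, straight sides up to 64 mm, then a roof and a fin to 90 mm, 0.25 kg or so. This point: on its axis 45 mm above its underside. z up; its sides lie along its x and y. Stands at the start in the green holder
- green_holder: green holder for the green carton, fixed: square tray 82 x 82 mm outside, 72 x 72 mm inside, rim 18 mm high, floor 4 mm thick. Origin: centre of its underside; sides along its x and y, z up
- blue_holder: blue holder for the blue carton, fixed: square tray 82 x 82 mm outside, 72 x 72 mm inside, rim 18 mm high, floor 4 mm thick. Origin: centre of its underside; sides along its x and y, z up
- red_holder: long red holder, fixed: inside 86 mm (its x) by 72 mm (y), floor 4 mm thick; end plates 5 mm thick, 68 mm high at both x ends, side rims 18 mm high, so grip a carton across the holder's y. A carton against one end plate (either) stands 15 mm off the holder's centre and leaves a 30 mm gap, whose centre is 28 mm off on the other side. Origin: centre of underside; z up
- wedge_center (a point): beech wedge, 110 mm tall, thin end down in a 40 mm deep slot of a dark wooden stand. y width 40 mm; x thickness 14 mm at the lower end, growing evenly on both sides to 35 mm at 75 mm up; above that a straight block, gripped across y, 30-40 mm over this point. This point: on its axis 55 mm over the lower end. In the gap its x lies along the holder's x; press up to 20 N; home, this point is 66 mm over the holder's underside
- mat: black rubber mat, 110 x 110 mm, 3 mm thick, fixed: the free parking place. Origin: centre of its underside
- mug_center (a point): blue mug, 80 mm across, 90 mm high, a bystander. This point: on its axis, half-way up
- bottle_center (a point): amber bottle with black cap, 60 mm across, 170 mm high, a bystander. This point: on its axis, half-way up

How it is judged:
On the way, in this order (a step that is already met when the one before it is completed fails the run):
1. each carton stands upright in the holder of its own colour, the wedge not yet in (horizontal distance between green_carton_center and green_holder below 0.014 m and z of green_carton_center in the frame of green_holder below 0.056 m and angle between each of green_carton_center, red_carton_center, blue_carton_center's own z axis and vertical below 0.12 rad and horizontal distance between red_carton_center and red_holder below 0.022 m and z of red_carton_center in the frame of red_holder below 0.056 m and horizontal distance between blue_carton_center and blue_holder below 0.014 m and z of blue_carton_center in the frame of blue_holder below 0.056 m and horizontal distance between wedge_center and red_holder above 0.06 m), for 0.2 s.
2. the wedge is pressed home between the red carton and an end plate (horizontal distance between wedge_center and red_holder below 0.042 m and z of wedge_center in the frame of red_holder below 0.075 m and angle between wedge_center's own z axis and vertical below 0.2 rad and ((x of wedge_center in the frame of red_holder above 0.018 m and x of red_carton_center in the frame of red_holder below -0.009 m) or (x of wedge_center in the frame of red_holder below -0.018 m and x of red_carton_center in the frame of red_holder above 0.009 m))), for 0.2 s.
At the end, for the whole second after the job is handed in: Each carton upright on the floor of its own colour's holder (centre within 14 mm, red 22 mm); wedge upright (within 11 deg) between the red carton and an end plate, its middle under 75 mm above the holder's underside, the carton at least 9 mm towards the other end; all released and at rest (all of step 2 and horizontal distance between green_carton_center and green_holder below 0.014 m and z of green_carton_center in the frame of green_holder below 0.056 m and angle between each of green_carton_center, red_carton_center, blue_carton_center's own z axis and vertical below 0.12 rad and horizontal distance between red_carton_center and red_holder below 0.022 m and z of red_carton_center in the frame of red_holder below 0.056 m and horizontal distance between blue_carton_center and blue_holder below 0.014 m and z of blue_carton_center in the frame of blue_holder below 0.056 m and linear speed of each of wedge, green_carton, red_carton, blue_carton below 0.02 m/s); the robot touches nothing.
It fails at once if the green carton is tipped over (angle between green_carton_center's own z axis and vertical above 0.7 rad).
It fails at once if the red carton is tipped over (angle between red_carton_center's own z axis and vertical above 0.7 rad).
It fails at once if the blue carton is tipped over (angle between blue_carton_center's own z axis and vertical above 0.7 rad).
It fails at once if the mug is disturbed (distance of mug_center from where it was at the start of the episode above 0.03 m).
It fails at once if the bottle is disturbed (distance of bottle_center from where it was at the start of the episode above 0.03 m).
It also fails if it takes over 125 s, if anything falls off the work surface, if the arm or the gripper's body presses on something with over 40 N, if the wrist force passes 120 N, or if a joint passes its speed limit or range.

## Working session

There is one attempt and no reset: what is moved stays moved. The work goes in short steps, each a Python script; the robot and the scene stay as the last script left them, time stands still between calls to the robot, and variables do not carry over. Pictures are saved under pics/ and viewed, at most 14 in all, crops included, and the job is handed in when it is done.

```bash
mkdir -p pics; ls; python3 - <<'E'
from station import env, optics
import cv2, numpy as np
np.set_printoptions(precision=4,suppress=True)
for n in ["scene","side","wrist"]:
    cv2.imwrite(f"pics/{n}0.png",optics.get_image(n)[:,:,::-1]); i=optics.camera_info(n)
    print(n,i)
s=env.read_state();print(s)
E
```

```text
pics
scene {'mtx': array([[406.8647,   0.    , 320.6891],
       [  0.    , 406.8647, 208.2636],
       [  0.    ,   0.    ,   1.    ]]), 'cam_to_world': array([[ 0.571 ,  0.6995, -0.4297,  1.0157],
       [ 0.8208, -0.4768,  0.3144, -0.3066],
       [ 0.015 , -0.5323, -0.8464,  0.9198],
       [ 0.    ,  0.    ,  0.    ,  1.    ]])}
side {'mtx': array([[468.3861,   0.    , 316.2749],
       [  0.    , 468.3861, 192.4269],
       [  0.    ,   0.    ,   1.    ]]), 'cam_to_world': array([[-0.947 , -0.222 ,  0.2321,  0.2835],
       [-0.3206,  0.6966, -0.6418,  0.7377],
       [-0.0192, -0.6823, -0.7309,  0.9374],
       [ 0.    ,  0.    ,  0.    ,  1.    ]])}
wrist {'mtx': array([[304.8818,   0.    , 318.8894],
       [  0.    , 304.8818, 199.2618],
       [  0.    ,   0.    ,   1.    ]]), 'T_tool_cam': array([[-0.0009, -0.9507, -0.3102,  0.0801],
       [ 1.    , -0.0008, -0.0004,  0.0002],
       [ 0.0001, -0.3102,  0.9507, -0.1431],
       [ 0.    ,  0.    ,  0.    ,  1.    ]])}
{'t': 0.15, 'joints': array([-1.2117,  0.1243,  1.6514, -0.    ,  1.3675, -0.0826]), 'qd': array([ 0.0021, -0.0023, -0.0053, -0.0007, -0.0009,  0.0005]), 'joint_efforts': array([  0.0007, -42.423 , -36.6013,  -0.0001,   0.0047,  -0.    ]), 'tcp_pos': array([ 0.2777, -0.5872,  0.2303]), 'ee_rot': array([-0.0008,  0.9757,  0.2191, -0.0001]), 'contact_force': array([ 0.4671, -0.1731,  0.1893]), 'torque': array([0.0173, 0.0031, 0.0111]), 'grip_force': 0.0, 'finger_gap': 0.996558522786037}
```

View pics/scene0.png

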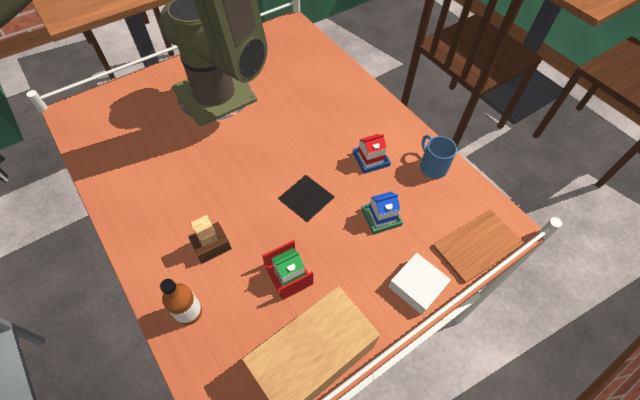

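View pics/side0.png

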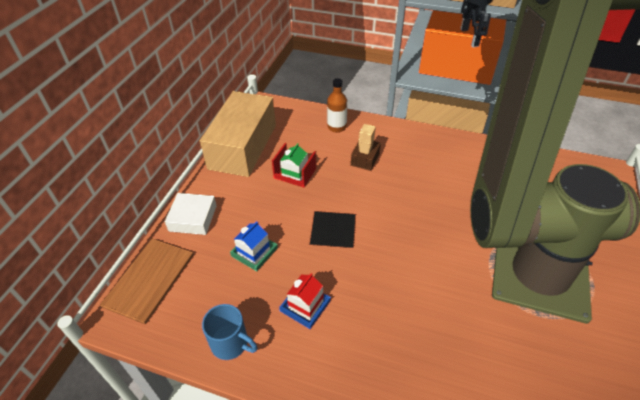

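The red carton is at about (373,140) in scene and (306,290) in side. Blue is at (385,200)/(252,238), green at (291,262)/(294,158), the mat at (306,198)/(333,229) and the wedge top at (203,225)/(367,130). Next I'll triangulate these and take close wrist views.

```bash
cat > h.py <<'E'
from station import env, optics, finish_job
import cv2, numpy as np
from scipy.spatial.transform import Rotation as R
np.set_printoptions(precision=4,suppress=True)
def T_wrist():
    s=env.read_state(); q=s['ee_rot']; T=np.eye(4)
    T[:3,:3]=R.from_quat(np.roll(q,-1)).as_matrix(); T[:3,3]=s['tcp_pos']
    return T@optics.camera_info('wrist')['T_tool_cam']
def ray(K,T,uv):
    d=T[:3,:3]@np.linalg.solve(K,[uv[0],uv[1],1.]); return T[:3,3],d
def at_z(K,T,uv,z):
    o,d=ray(K,T,uv); return o+d*(z-o[2])/d[2]
def project(K,T,P):
    P=(np.atleast_2d(P)-T[:3,3])@T[:3,:3]; p=P@K.T; return p[:,:2]/p[:,2:]
def down(yaw):
    "tool z down, finger-closing line (tool y) along world angle yaw (mod pi)"
    y=np.array([np.cos(yaw),np.sin(yaw),0]); z=np.array([0,0,-1.]); x=np.cross(y,z)
    return np.roll(R.from_matrix(np.c_[x,y,z]).as_quat(),1)
E
python3 - <<'E'
from h import *
A=optics.camera_info('scene');B=optics.camera_info('side')
P=dict(red=((373,140),(306,290)),blue=((385,200),(252,238)),green=((291,262),(294,158)),mat=((306,198),(333,229)),wedge=((203,225),(367,130)),mug=((438,147),(223,320)),bottle=((169,287),(338,84)))
for k,(a,b) in P.items():
    M=[];r=[]
    for c,u in((A,a),(B,b)):
        o,d=ray(c['mtx'],c['cam_to_world'],u);d/=np.linalg.norm(d);q=np.eye(3)-np.outer(d,d);M.append(q);r.append(q@o)
    x=np.linalg.lstsq(np.vstack(M),np.hstack(r),rcond=None)[0];print(k,x)
E
```

```text
red [0.4869 0.2531 0.0751]
blue [0.6551 0.1575 0.0685]
green [ 0.6612 -0.1295  0.066 ]
mat [ 0.4994  0.0214 -0.0007]
wedge [ 0.4892 -0.2537  0.1094]
mug [0.6149 0.3748 0.0892]
bottle [ 0.6098 -0.3741  0.1569]
```

```bash
python3 - <<'E'
from h import *
import pickle
C={}
for k,p in dict(wedge=(.489,-.254,.23),green=(.661,-.13,.2),blue=(.655,.158,.2),red=(.487,.253,.2)).items():
    env.reach(p,down(-np.pi/2)); env.dwell(.3)
    T=T_wrist(); im=optics.get_image('wrist'); C[k]=T
    cv2.imwrite(f'pics/w_{k}_full.png',im[:,:,::-1])
    c=project(optics.camera_info('wrist')['mtx'],T,[p[0],p[1],.05])[0].astype(int); 
    x0,y0=max(c[0]-110,0),max(c[1]-90,0); C[k+'_o']=(x0,y0); print(k,x0,y0,env.read_state()['t'])
    cv2.imwrite(f'pics/w_{k}.png',cv2.resize(im[y0:y0+180,x0:x0+220,::-1],None,fx=3,fy=3,interpolation=cv2.INTER_CUBIC))
pickle.dump(C,open('C.pkl','wb'))
a,b=[cv2.imread(f'pics/w_{k}.png') for k in('wedge','green')]
print(a.shape,b.shape)
E
```

```text
wedge 208 87 1.9667
green 207 93 3.1833
blue 207 94 4.6417
red 208 95 5.7833
(540, 660, 3) (540, 660, 3)
```

View pics/w_green.png

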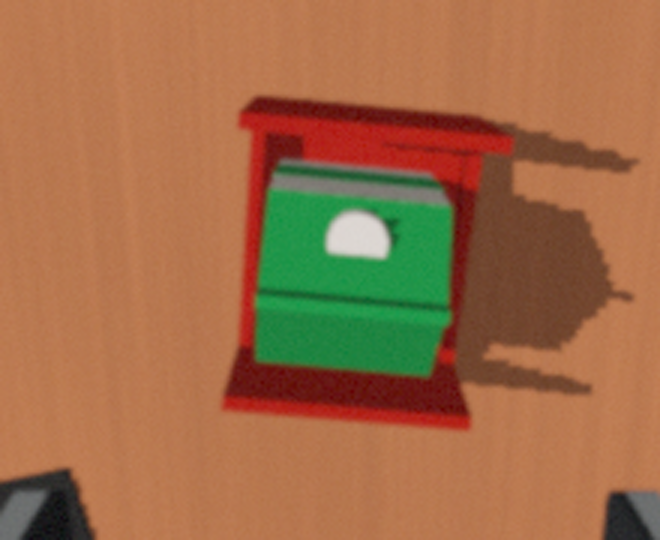

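View pics/w_blue.png

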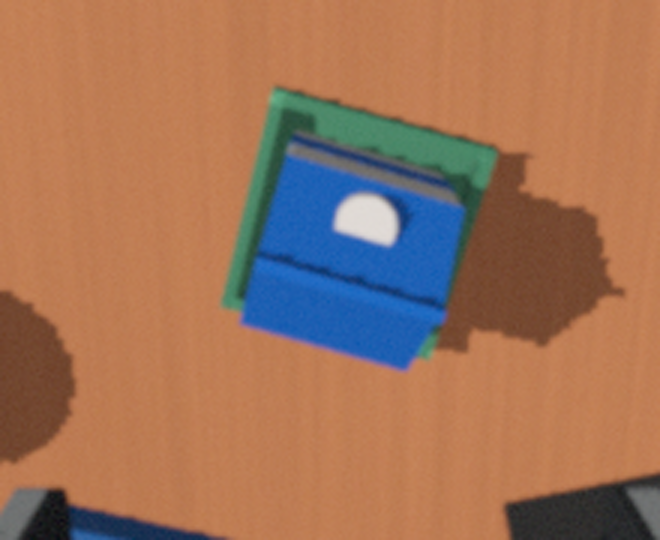

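View pics/w_red.png

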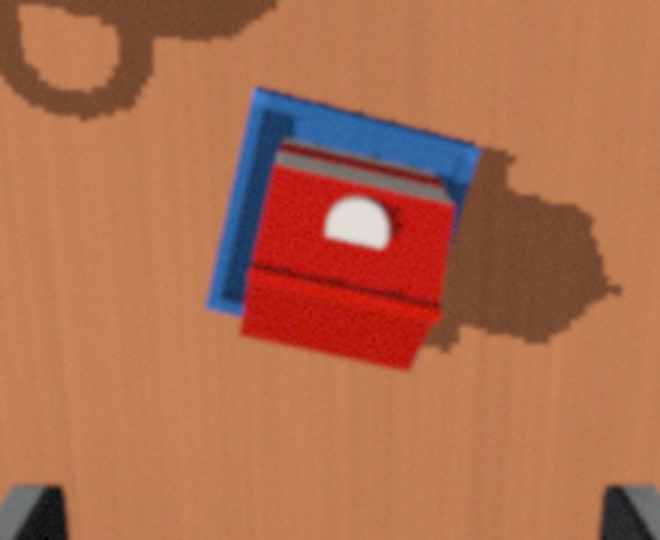

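View pics/w_wedge.png

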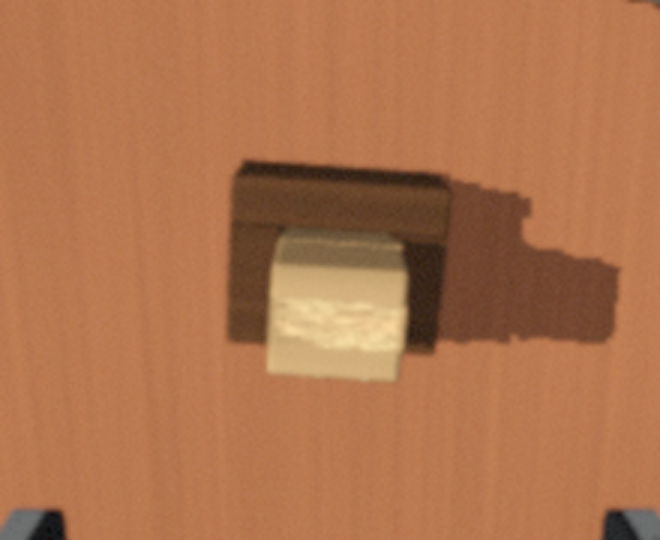

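Each wrist view shows its object clearly. The carton eaves, the holder rims and the wedge's top face all give usable corners, which I list in the script below. Next I'll fit poses to those corners.

```bash
cat > fit.py <<'E'
from h import *
from scipy.optimize import least_squares
K=optics.camera_info('wrist')['mtx']
def fit(T,off,pts,model,p0,freez=False):
    "pts: crop pixels (x3); model: Nx3 object points; solve x,y,yaw(,z)"
    uv=np.array(pts)/3.-1/3.+np.array(off); m=np.array(model,float)
    def f(p):
        c,s=np.cos(p[2]),np.sin(p[2]); z=m[:,2]+(p[3] if freez else 0)
        P=np.c_[p[0]+c*m[:,0]-s*m[:,1],p[1]+s*m[:,0]+c*m[:,1],z]
        return (project(K,T,P)-uv).ravel()
    r=least_squares(f,p0); return r.x,np.sqrt(np.mean(r.fun**2))
E
python3 - <<'E'
from fit import *
import pickle
C=pickle.load(open('C.pkl','rb'))
def sq(a,b,z): return [(a,b,z),(a,-b,z),(-a,b,z),(-a,-b,z)]
# order: (+x,+y)=up-left,(+x,-y)=up-right,(-x,+y)=low-left,(-x,-y)
for n,k,p,m in [
 ('green_carton','green',[(272,188),(450,205),(255,361),(432,376)],sq(.028,.028,.068)),
 ('red_holder','green',[(240,113),(512,136),(240,127),(512,152),(222,398),(470,414),(222,410),(470,429)],sq(.048,.041,.068)[:2]+sq(.043,.041,.068)+sq(.048,.041,.068)[2:]),
 ('blue_carton','blue',[(288,155),(464,205),(241,324),(408,369)],sq(.028,.028,.068)),
 ('green_holder','blue',[(275,88),(497,150),(226,306)],sq(.041,.041,.018)[:3]),
 ('red_carton','red',[(275,166),(453,203),(241,334),(409,369)],sq(.028,.028,.068)),
 ('blue_holder','red',[(257,90),(480,148),(208,308)],sq(.041,.041,.018)[:3])]:
    print(n,*fit(C[k],C[k+'_o'],p,m,[C[k][0,3]-.08,C[k][1,3],0]))
p=[(272,265),(408,270),(267,373),(398,380)]
print('wedge',*fit(C['wedge'],C['wedge_o'],p,sq(.0175,.02,0),[.489,-.254,0,.11],True))
print('wedge',*fit(C['wedge'],C['wedge_o'],p,sq(.0175,.02,.117),[.489,-.254,0]))
E
```

```text
green_carton [ 0.6622 -0.1359 -0.0956] 0.5734574841149147
red_holder [ 0.6641 -0.1386 -0.092 ] 0.5006724293819009
blue_carton [ 0.6622  0.1528 -0.2851] 0.27465503432925265
green_holder [ 0.6624  0.1493 -0.2576] 0.6587061082868547
red_carton [ 0.4924  0.2492 -0.2174] 0.48639371960844346
blue_holder [ 0.4938  0.2499 -0.2497] 0.3904536601098114
wedge [ 0.4875 -0.2552 -0.0566  0.1089] 0.3271171947102296
wedge [ 0.4899 -0.2552 -0.0567] 0.7199498069396503
```

```bash
cat > mv.py <<'E'
from h import *
RH=np.array([.6641,-.1386,-.092]); GH=(.6624,.1493,-.2576); BH=(.4938,.2499,-.2497); MAT=(.4994,.0214,-.15)
def rel(h,dx,dy=0): c,s=np.cos(h[2]),np.sin(h[2]); return (h[0]+c*dx-s*dy,h[1]+s*dx+c*dy,h[2])
def rep(tag):
    s=env.read_state(); print(tag,round(s['t'],1),s['tcp_pos'],'F',s['contact_force'],'gap',round(s['finger_gap'],3),'grip',round(s['grip_force'],1))
def carry(a,b,za=.031,zb=.032,top=.2):
    qa,qb=down(a[2]-np.pi/2),down(b[2]-np.pi/2)
    env.set_gripper(1.0)
    env.reach([a[0],a[1],top],qa); env.move_linear([a[0],a[1],za],.12)
    rep('at'); env.set_gripper(0.0); rep('grip')
    env.move_linear([a[0],a[1],top],.15); rep('up')
    env.move_linear([b[0],b[1],top],.25,qb); env.dwell(.2)
    env.move_linear([b[0],b[1],zb+.02],.15); env.move_linear([b[0],b[1],zb],.03); env.dwell(.2); rep('down')
    env.set_gripper(1.0); env.move_linear([b[0],b[1],top],.15); rep('free')
E
python3 - <<'E'
from mv import *
carry((.6622,-.1359,-.0956),MAT,zb=.031)
cv2.imwrite('pics/side1.png',optics.get_image('side')[100:400,100:500,::-1])
E
```

```text
at 9.1 [ 0.663  -0.1361  0.0322] F [-0.1358 -0.2754 -0.319 ] gap 0.996 grip 0.0
grip 9.5 [ 0.6629 -0.136   0.0319] F [-0.1707  0.0451  1.9117] gap 0.651 grip 65.4
up 10.8 [ 0.6614 -0.1357  0.1982] F [ 1.2024  0.3121 -3.3652] gap 0.651 grip 64.9
down 14.2 [0.4994 0.0214 0.0309] F [-0.0459 -0.4234 -4.2647] gap 0.644 grip 65.1
free 15.9 [0.4987 0.0214 0.1987] F [-0.5168  0.7103  0.4063] gap 1.0 grip 0.0
```

View pics/side1.png

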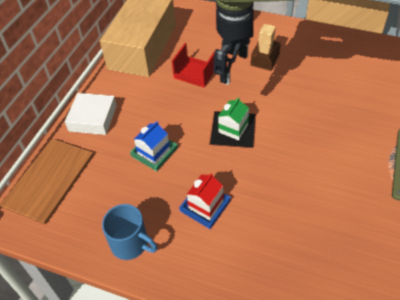

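Green stands upright on the mat in the side crop (235,120). I'll continue with red, blue and green.

```bash
python3 - <<'E'
from mv import *
carry((.4924,.2492,-.2174),rel(RH,.011),zb=.0315)
carry((.6622,.1528,-.2851),BH,zb=.0315)
E
python3 - <<'E'
from mv import *
carry(MAT,GH,za=.030,zb=.0315)
T=[]
import pickle; C={}
k=optics.camera_info('wrist')['mtx']
for n,p in dict(wedge2=(.489,-.254,.16),red2=(RH[0],RH[1],.2),).items():
    env.reach(p,down(-np.pi/2-.09)); env.dwell(.3); C[n]=T_wrist(); im=optics.get_image('wrist')
    c=project(k,C[n],[p[0],p[1],.05])[0].astype(int); o=(c[0]-110,max(c[1]-90,0)); C[n+'_o']=o; print(n,o)
    cv2.imwrite(f'pics/{n}.png',cv2.resize(im[o[1]:o[1]+180,o[0]:o[0]+220,::-1],None,fx=3,fy=3,interpolation=cv2.INTER_CUBIC))
pickle.dump(C,open('C2.pkl','wb'))
a=optics.get_image('side')[100:370,150:450,::-1]; b=optics.get_image('scene')[100:370,180:480,::-1]
cv2.imwrite('pics/both.png',np.hstack([a,b])); rep('end')
E
```

```text
at 18.6 [0.4931 0.2495 0.0319] F [-1.0599 -0.5917  0.2838] gap 0.999 grip 0.0
grip 19.0 [0.4931 0.2494 0.0318] F [0.0303 0.574  4.3094] gap 0.646 grip 65.1
up 20.3 [0.4916 0.2489 0.1984] F [-0.401   0.0935 -3.0263] gap 0.648 grip 64.6
down 24.5 [ 0.6752 -0.1397  0.0319] F [-2.6214 -0.4687  2.4764] gap 0.641 grip 65.1
free 26.2 [ 0.6743 -0.1394  0.1983] F [-0.1543 -0.1711 -0.0467] gap 1.002 grip 0.0
at 29.1 [0.6631 0.1529 0.0322] F [ 0.7059 -0.9576  0.8345] gap 0.998 grip 0.0
grip 29.5 [0.6629 0.1529 0.0319] F [0.112  0.4048 2.6319] gap 0.647 grip 65.1
up 30.8 [0.6614 0.1527 0.1982] F [ 0.2932 -0.6125 -1.9994] gap 0.65 grip 64.6
down 34.0 [0.4938 0.2499 0.0319] F [-4.0941 -1.3751  5.4026] gap 0.648 grip 65.2
free 35.7 [0.4931 0.2496 0.1986] F [-0.5486 -0.8198 -0.6413] gap 0.999 grip 0.0
at 38.4 [0.5001 0.0214 0.0309] F [-0.5932 -0.4696 -0.1539] gap 1.001 grip 0.0
grip 38.8 [0.5001 0.0213 0.0308] F [ 0.491  -0.1381  3.4659] gap 0.644 grip 64.8
up 40.1 [0.4985 0.0215 0.1985] F [ 0.2309  0.4043 -3.8488] gap 0.645 grip 64.3
down 43.4 [0.6625 0.1494 0.0318] F [-3.0136 -0.1539  2.42  ] gap 0.646 grip 64.7
free 45.1 [0.6616 0.1492 0.1983] F [-0.95    0.945   0.0118] gap 1.0 grip 0.0
wedge2 (np.int64(209), np.int64(106))
red2 (np.int64(208), np.int64(93))
end 48.4 [ 0.6638 -0.1391  0.2001] F [ 0.3256 -1.229  -0.0598] gap 1.001 grip 0.0
```

View pics/both.png

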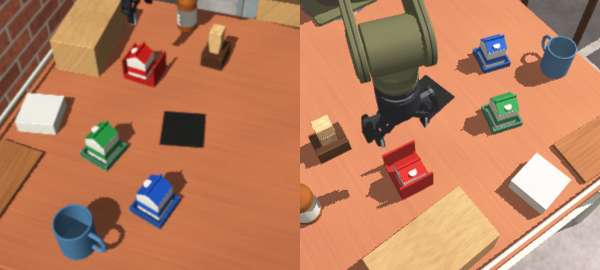

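View pics/red2.png

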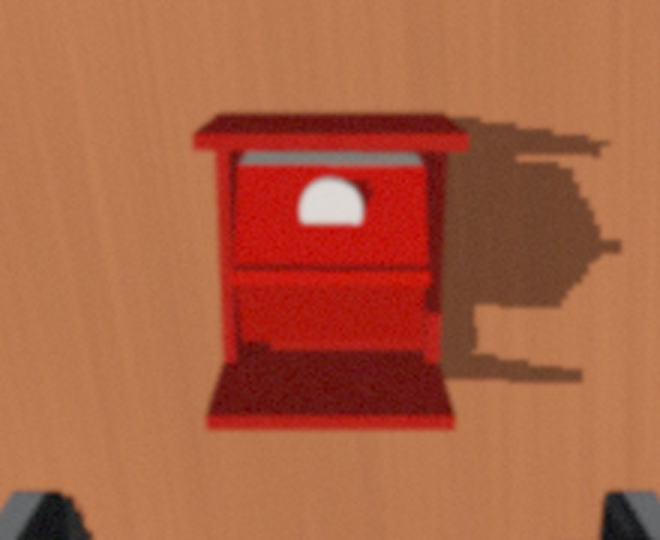

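View pics/wedge2.png

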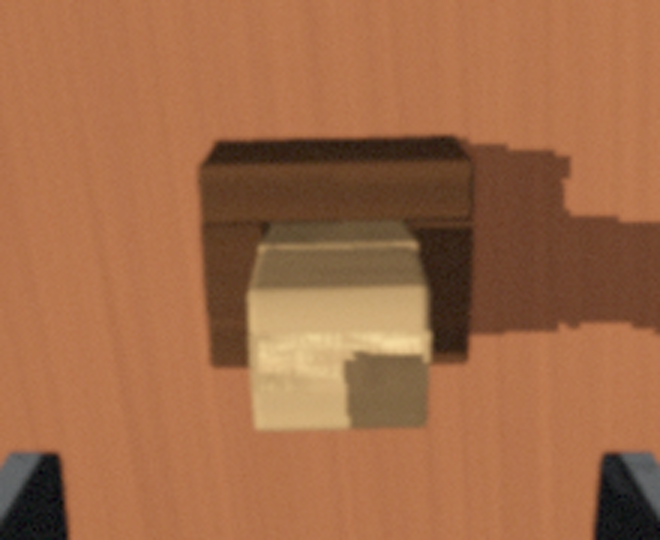

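Everything stands in its own holder, and the gap is on the robot side, in the lower half of the red2 view. The wedge top corners are (249,287), (428,284), (254,429) and (427,429). Next I'll pick up the wedge.

```bash
python3 - <<'E'
from mv import *; from fit import fit
import pickle; C=pickle.load(open('C2.pkl','rb'))
def sq(a,b,z): return [(a,b,z),(a,-b,z),(-a,b,z),(-a,-b,z)]
w,e=fit(C['wedge2'],C['wedge2_o'],[(249,287),(428,284),(254,429),(427,429)],sq(.0175,.02,0),[.489,-.254,0,.11],True); print('wedge',w,e)
print('redc',*fit(C['red2'],C['red2_o'],[(237,166),(428,166),(240,350),(430,350)],sq(.028,.028,.068),[.67,-.14,0]))
print('rh',*fit(C['red2'],C['red2_o'],[(195,150),(468,150),(208,416),(454,416),(208,429),(454,429)],sq(.043,.041,.068)+sq(.048,.041,.068)[2:],[.67,-.14,0]))
E
```

```text
wedge [ 0.4881 -0.2553 -0.0774  0.1115] 0.2893016970199292
redc [ 0.673  -0.1403 -0.0857] 1.6248357879572237
rh [ 0.6638 -0.1387 -0.0939] 0.41043520067105205
```

```bash
python3 - <<'E'
from mv import *
w=(.4881,-.2553,-.07); q=down(w[2]-np.pi/2)
env.reach([w[0],w[1],.18],q); env.move_linear([w[0],w[1],.068],.1); rep('at')
env.set_gripper(0.0); rep('grip')
env.move_linear([w[0],w[1],.13],.08); env.move_linear([w[0],w[1],.22],.15)
g=rel(RH,-.0275); q=down(RH[2]-np.pi/2)
env.move_linear([g[0],g[1],.22],.2,q); env.dwell(.2); 
env.move_linear([g[0],g[1],.155],.1); env.dwell(.2);rep('over')
a=optics.get_image('side')[100:260,220:420,::-1]; b=optics.get_image('scene')[180:340,190:390,::-1]
cv2.imwrite('pics/over.png',cv2.resize(np.hstack([a,b]),None,fx=2,fy=2))
E
```

```text
at 50.5 [ 0.4887 -0.2557  0.0689] F [ 1.4127 -0.5019 -0.5095] gap 1.003 grip 0.0
grip 51.0 [ 0.4884 -0.2555  0.0685] F [0.0813 0.2114 0.7693] gap 0.46 grip 60.8
over 55.0 [ 0.6373 -0.1362  0.1562] F [ 0.2128  0.1599 -0.8425] gap 0.464 grip 60.6
```

View pics/over.png

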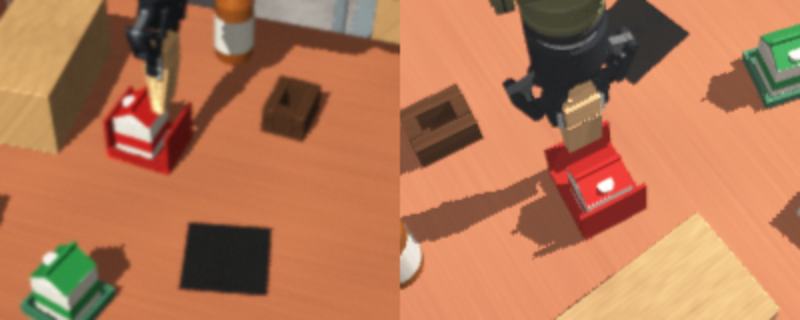

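The wedge is held upright over the gap. I'll lower it in small steps and watch the force.

```bash
python3 - <<'E'
from mv import *
g=rel(RH,-.0275)
z=.155
while z>.0685:
    z-=.008 if z>.1 else .0015
    env.move_linear([g[0],g[1],z],.04); env.dwell(.1)
    s=env.read_state(); F=s['contact_force']; 
    if z<.1 or abs(F).max()>3: print(round(z,4),s['tcp_pos'],F)
    if F[2]>17 or np.hypot(*F[:2])>20: break
E
```

```text
0.099 [ 0.6368 -0.1361  0.0989] [-0.3437 -0.2669 -0.0728]
0.0975 [ 0.6366 -0.1361  0.0974] [-0.5126 -0.3887 -0.2432]
0.096 [ 0.6366 -0.136   0.0959] [-1.3274 -0.3256 -0.7118]
0.0945 [ 0.6367 -0.136   0.0944] [-1.3753  0.4855 -1.1021]
0.093 [ 0.6367 -0.1361  0.0929] [-0.1784 -0.7537 -0.6009]
0.0915 [ 0.6367 -0.1361  0.0914] [-1.5735  0.2884 -0.7364]
0.09 [ 0.6367 -0.1361  0.0899] [-1.3243 -0.2198 -0.4227]
0.0885 [ 0.6367 -0.136   0.0884] [-1.2528  0.4507  0.331 ]
0.087 [ 0.6367 -0.136   0.0869] [ 0.0753 -0.2222 -1.1343]
0.0855 [ 0.6367 -0.1361  0.0854] [-1.0276  0.4254 -2.1243]
0.084 [ 0.6367 -0.1361  0.0839] [-1.2495  0.548  -0.5306]
0.0825 [ 0.6367 -0.1361  0.0824] [-0.5636  0.0479 -1.6291]
0.081 [ 0.6366 -0.136   0.0809] [-1.3615  0.3912 -0.2509]
0.0795 [ 0.6364 -0.1361  0.0793] [-3.6363  0.7239  0.9032]
0.078 [ 0.6362 -0.136   0.0779] [-5.5305  0.7486  0.977 ]
0.0765 [ 0.6361 -0.136   0.0764] [-4.7992  0.5171  3.3994]
0.075 [ 0.6359 -0.136   0.075 ] [-7.752   0.6337  3.3884]
0.0735 [ 0.6358 -0.136   0.0739] [-7.3818  0.8868  6.083 ]
0.072 [ 0.6358 -0.136   0.0735] [-11.1783   2.2666  10.2067]
0.0705 [ 0.6358 -0.1361  0.0733] [-14.552    1.8355  15.6229]
0.069 [ 0.6359 -0.1361  0.073 ] [-16.7741   3.6367  21.8147]
```

```bash
python3 - <<'E'
from mv import *
g=rel(RH,-.0275)
env.set_gripper(1.0); env.move_linear([g[0],g[1],.2],.15); rep('free')
env.reach([RH[0],RH[1],.2],down(-np.pi/2-.092)); env.dwell(.3)
im=optics.get_image('wrist')[93:273,208:428,::-1]
env.reach([.45,-.02,.3],down(-np.pi/2)); env.dwell(.5)
b=optics.get_image('side')[110:200,250:360,::-1]; rep('end')
cv2.imwrite('pics/fin.png',cv2.resize(np.hstack([cv2.resize(im,(440,360)),cv2.resize(b,(440//1,360))]),(800,330)))
E
```

```text
free 66.7 [ 0.636  -0.1359  0.1985] F [-0.2489 -0.4375  0.0667] gap 0.997 grip 0.0
end 68.9 [ 0.4501 -0.0201  0.2999] F [ 0.2704 -0.6632 -0.1233] gap 0.992 grip 0.0
```

View pics/fin.png

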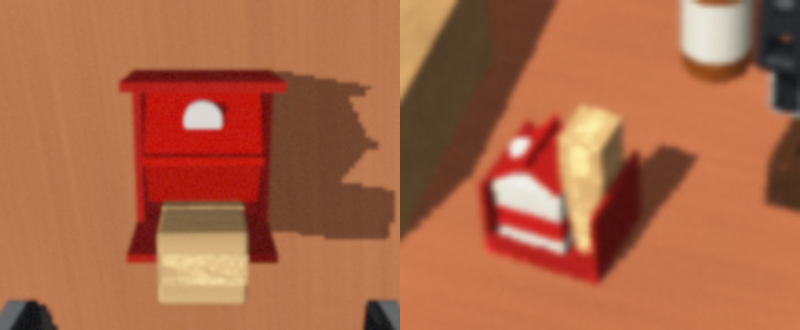

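The wedge sits upright in the gap, with its top corners at about (158,232), (248,232), (158,303) and (246,303), and the carton is against the far plate. I'll check the seating height.

```bash
python3 - <<'E'
from mv import *; from fit import fit
import pickle; C=pickle.load(open('C2.pkl','rb'))
s=np.array([1/1.818,1/1.833])*3
sq=lambda a,b,z:[(a,b,z),(a,-b,z),(-a,b,z),(-a,-b,z)]
w,e=fit(C['red2'],(208,93),np.array([(158,232),(248,232),(158,303),(246,303)])*s,sq(.0175,.02,0),[.637,-.136,0,.12],True)
d=w[:2]-RH[:2]; c,n=np.cos(RH[2]),np.sin(RH[2]); print(w,e,'rel',c*d[0]+n*d[1],-n*d[0]+c*d[1],'centre z',w[3]-.055)
E
```

```text
[ 0.635  -0.1369 -0.0986  0.1156] 0.23730968637663014 rel -0.029095581425468583 -0.0009696251163986288 centre z 0.060603346881462426
```

Centre height is about 0.061–0.066 m, under the 0.075 m limit, with the wedge 29 mm off the holder centre. It is home, so I'm handing in.

```bash
python3 -c "
from station import finish_job
print(finish_job())"
```

```text
the job is handed in; nothing more can be done
None
```

The job is handed in after about 69 s of robot time. All three cartons stand upright in their own holders, and the wedge is pressed home (about 20 N) in the red holder and released. The mug and bottle were left alone. No verdict came back from the judging.

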